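# Index the swing tray to the oil filter

## Task

Bring the swing tray of small parts round to the side where the round spin-on oil filter stands on the bench: pull up the spring-loaded black knob on the tray's arm, swing the arm by it one hole towards the filter, and let go so that the pin snaps fully home in that hole. Leave the oil filter standing where it is.

Things in the scene. Friction and masses are not known exactly. Their poses are not given: they have to be found in the camera images.
- stand: Grey plate, 180 x 210 x 26 mm, bolted to the bench. Origin: the upright pivot of its flat swing arm, at bench height; z up. Three holes (23 mm, countersunk to 31) lie 110 mm from the pivot: one along -x, the others 40 deg either side, to +y and -y. The arm starts along -x (within 2 deg), turns freely 47 deg either way and ends in a dish: 110 mm wide, rim 62 mm high, centre 235 mm from the pivot.
- knob (a point): Centre of the black knob of the spring plunger on the arm, 110 mm from the pivot axis: an upright cylinder 30 mm across and 30 mm tall, from 66 to 96 mm above the bench with the pin home (this point at 81 mm), on a 14 mm stem, free all round; the arm below it is 36 mm wide, the sleeve on it 54 mm high. It goes round with the arm and up with the plunger.
- plunger (a joint): Lift of the plunger in m: 0 pin fully home, 0.032 upper stop. The 14 mm round-ended pin is clear of the plate above 0.020; swing at 0.024 to 0.029. The spring pulls down with 5 N at 0, 11 N at the stop. Let go within about 10 mm of a hole's centre, the pin slides down the countersink and drops home; elsewhere it rests on the plate at 0.020.
- oil_filter: Spin-on oil filter: squat upright white metal canister, 76 mm across, 92 mm tall, small flutes round its upper part, domed top. Origin: centre of its underside. It stands on the stand's +y or -y side, about 285 mm from the stand's x axis, beyond where the dish comes to rest; on the other side stands a yellow and green carton, 80 x 80 x 100 mm.
Things that resemble listed ones, but are neither listed nor needed, are in the scene too. Leave any purple look-alike of the oil_filter alone.

How it is judged (in metres and radians):
On the way:
1. plunger pulled up while the arm is at the middle hole (value of joint plunger above 0.015 m and y of knob in the frame of stand between -0.02 and 0.02 m), for 0.05 s.
At the end, for the whole second after the job is handed in: The pin is home (plunger lift under 4 mm) in the outer hole on the oil filter's side of the stand: the knob lies more than 55 mm off the stand's x axis on that side (value of joint plunger below 0.004 m and ((y of oil_filter in the frame of stand above 0 m and y of knob in the frame of stand above 0.055 m) or (y of oil_filter in the frame of stand below 0 m and y of knob in the frame of stand below -0.055 m))); the robot touches nothing.
It fails at once if the oil filter is moved by more than 20 mm (distance of oil_filter from where it was at the start of the episode above 0.02 m).
It also fails if it takes over 32 s, if anything falls off the work surface, if the arm or the gripper's body presses on something with over 40 N, if the wrist force passes 120 N, or if a joint passes its speed limit or range.

## Robot

A 6-joint arm with a two-finger parallel gripper is mounted at the origin on the work surface. World frame = base frame: x ahead of the robot, y to its left, z up, the work surface at z = 0. Lengths are in m, angles in degrees, forces in N, time in s.
With the tool pointing down it reaches from about 0.35 to 0.875 m from the base axis. Payload 4.2 kg.
Tool frame: the origin (TCP) lies midway between the tips of the shut fingers; the grasp point (between the pads) lies 19 mm behind it; z points along the fingers, y is the line along which they close (so a half turn about z gives the same grasp; the last joint's range is limited). The gripper opens to 87 mm and grips with 3 to 60 N. Pads are 19 mm wide; open, the fingers measure 117 mm over their backs; the gripper's body (75 mm by 190 mm) begins 51 mm behind the grasp point.
Start: joints at [-62.418, 22.042, 0.453, 0, -68.411, -14.817], TCP at [0.138, -0.61, 0.223] pointing down, gripper open.
Joint ranges: [-179.83, 179.83], [-69.29, 118.12], [-61.27, 80.66], [-181.25, 117.63], [-171.15, -9.14], [-177.46, 177.46]. Speed limits (degrees/s): [159.86, 159.86, 180, 180, 180, 180].

## Interface

Orientations are given as [roll, pitch, yaw] about the fixed x, y, z axes, in that order (R = Rz(yaw) Ry(pitch) Rx(roll)).
In Python, from workcell import env gives the robot as it stands. The module is installed in compiled form; this text tells all that it offers. Calls block until the motion is done:
- env.goto(position, orientation): joint-space move of the TCP to a pose.
- env.move_straight(position, rotation=None, rate=0.15, force_limit=None): straight line of the TCP; rotation=None keeps the orientation; rate is the mean speed in m/s. With force_limit (N) it stops when the force on the tool has changed by that much, and returns True; else False.
- env.set_joints(angles): joint-space move.
- env.gripper_to(opening, grasp_force=None): opening from 0.0 (shut) to 1.0 (fully open); grasp_force is the grip in N (None keeps the last); returns when the fingers have stopped.
- env.dwell(seconds).
- env.inverse_kinematics(position, orientation): joint angles nearest the present ones, or None.
- env.read_state(): the state.
- env.grab_frame(name): name is "scene" or "top"; returns a dict with "image" (420x560x3 uint8, blue, green, red), "fx", "fy", "cx", "cy" (pixels), "D" ([k1, k2, p1, p2, k3] as OpenCV has them; the pictures are not rectified), "position" and "orientation" of the camera in the world. Camera axes: x right, y up, looking along -z (the intrinsics and any distortion apply to the point x, -y, -z); pixel columns grow to the right and rows downward; lengths in m; the calibration is good to about 2 mm. A picture is of the moment at which its call begins. There is no depth.
A pose or a line that the arm cannot do raises env.Unreachable and nothing moves.
- env.close_job(): hands the job in; it is judged then, once.
Trained networks look in a picture, given as the dict that the camera call returned (one of the last four; its "shot" number tells which), for a name from the list of things; names that differ only in an ending like _2 or _b are one class to them, and where a whole thing is asked for, a point or a joint stands for the part that bears it (a point fixed in the world has none). Each returns a list of dicts, best first, with "score" (0 to 1); they miss things now and then, are a little off and sometimes report something else, mostly with a low value. They report only what shows in the picture. A call takes as long as a camera call. They do not tell look-alikes from the thing itself.
- env.search_frame(picture, thing): "xyz" ([x, y, z] in m, in world coordinates, good to about 4 mm: the middle of the surface that is visible of it).
- env.trace(picture, thing): "mask" (420x560 bool, what is visible of it).
The state is a dict: "clock": time; "joint_positions": joint angles; "qvel": joint speeds; "joint_torque": joint torques, N m; "position": TCP position; "tool_rot": TCP orientation; "force": force on the tool from outside, world axes, zero at the start; "wrist_torque": the same for the moment, N m; "opening": opening from 0.0 (shut) to 1.0 (fully open); "finger_force": force on a finger pad.
Only numpy, scipy, OpenCV 4.12 (cv2) and the standard library are available. Lean on these libraries where they do the work, as an engineer would, in place of code of your own. Each camera call takes 0.05 s, during which the arm holds its last target. There are 200 camera calls.

## Working session

There is one attempt and no reset: what is moved stays moved. The work goes in short steps, each a Python script; the robot and the scene stay as the last script left them, time stands still between calls to the robot, and variables do not carry over. Pictures are saved under pics/ and viewed, at most 10 in all, crops included, and the job is handed in when it is done.

```bash
mkdir -p pics; python3 - <<'E'
from workcell import env
import cv2,numpy as np
np.set_printoptions(precision=4,suppress=True)
for n in("top","scene"):
    f=env.grab_frame(n); cv2.imwrite(f"pics/{n}0.png",f["image"])
    print(n,f["position"],f["orientation"],f["fx"],f["cx"],f["cy"],f["D"])
    for t in("stand","knob","oil_filter"):
        for d in env.search_frame(f,t)[:4]: print(t,d["score"],np.array(d["xyz"]))
s=env.read_state();print(s["clock"],s["tool_rot"])
E
```

```text
top [0.4394 0.058  1.568 ] [  4.7658  -0.8404 -90.638 ] 536.2021850666462 276.0792890787166 210.8960648993082 [-0.1049  0.      0.      0.      0.    ]
stand 0.74 [0.5921 0.0618 0.0238]
knob 0.49 [0.5738 0.0673 0.0953]
oil_filter 0.93 [0.376  0.4509 0.0878]
oil_filter 0.72 [0.448  0.3279 0.0889]
scene [ 0.9679 -0.6245  1.3117] [32.7206  0.9436 28.998 ] 541.3946402368035 279.28881764837075 204.69874190767223 [0.0269 0.     0.     0.     0.    ]
stand 0.75 [0.6017 0.0552 0.022 ]
oil_filter 0.73 [0.4575 0.3156 0.0804]
oil_filter 0.65 [0.3871 0.4397 0.0763]
0.4 [ 179.9811    0.0002 -167.2372]
```

View pics/top0.png

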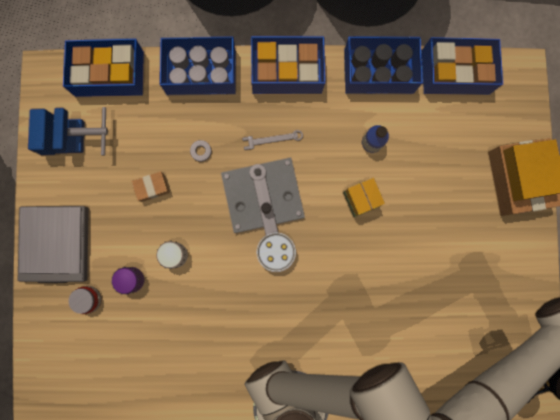

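View pics/scene0.png

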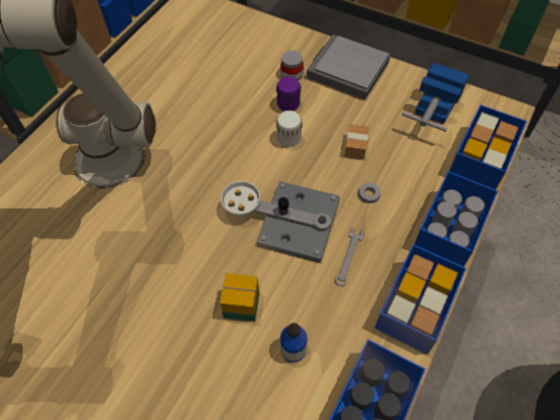

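The white filter is at top-view pixel (171,255), on the robot's left. The purple look-alike is at (127,281) and the carton at (365,197). The pivot is at about (258,172), the knob at (266,208) and the dish at (277,253). Next I'll refine these on crops.

```bash
cat > h.py <<'E'
from workcell import env
import cv2,numpy as np
from scipy.spatial.transform import Rotation as Ro
np.set_printoptions(precision=4,suppress=True)
def ray(f,u,v):
    K=np.array([[f["fx"],0,f["cx"]],[0,f["fy"],f["cy"]],[0,0,1]])
    x,y=cv2.undistortPoints(np.array([[[u,v]]],float),K,np.array(f["D"]))[0,0]
    return Ro.from_euler("xyz",f["orientation"],degrees=True).apply([x,-y,-1])
def at_z(f,u,v,z):
    d=ray(f,u,v);p=np.array(f["position"]);return p+d*(z-p[2])/d[2]
def tri(obs):
    A=np.zeros((3,3));b=np.zeros(3)
    for f,u,v in obs:
        d=ray(f,u,v);d/=np.linalg.norm(d);P=np.eye(3)-np.outer(d,d);A+=P;b+=P@np.array(f["position"])
    return np.linalg.solve(A,b)
E
python3 - <<'E'
import pickle
from h import *
F={n:env.grab_frame(n) for n in("top","scene")}
pickle.dump(F,open("F.pkl","wb"))
a=cv2.resize(F["top"]["image"][150:280,210:310],None,fx=4,fy=4,interpolation=3)
b=cv2.resize(F["scene"]["image"][170:270,215:345],None,fx=3,fy=3,interpolation=3)
c=np.zeros((520,800,3),np.uint8);c[:,:400]=a;c[:300,402:792]=b
cv2.imwrite("pics/crop.png",c)
for n in F:
    for d in env.trace(F[n],"knob")[:3]:
        ys,xs=np.nonzero(d["mask"]);print(n,d["score"],xs.min(),xs.max(),ys.min(),ys.max(),xs.mean(),ys.mean(),len(xs))
E
```

```text
top 0.45 262 270 203 211 266.04285714285714 207.05714285714285 70
top 0.43 222 303 158 270 265.42756680731367 206.5029887482419 5688
scene 0.41 278 288 197 209 283.2 202.936 125
```

View pics/crop.png

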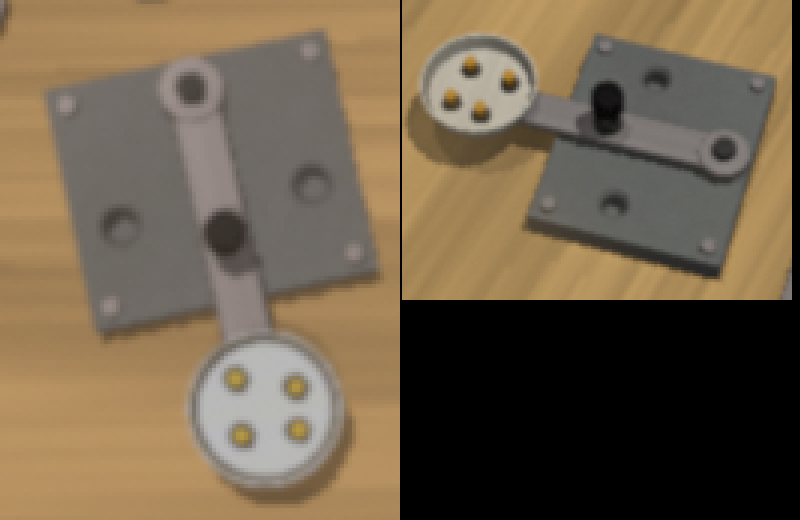

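The crop shows the holes at top pixels (240,206.5) and (288,196), the knob at (266.2,208), the pivot at (258,172.5) and the dish at (276.5,252.3). Next I'll turn these into positions and check them against the given sizes.

```bash
python3 - <<'E'
import pickle
from h import *
F=pickle.load(open("F.pkl","rb"));T,S=F["top"],F["scene"]
L=at_z(T,239.9,206.3,.026);R=at_z(T,287.9,195.9,.026)
L2=at_z(S,300,196,.026);R2=at_z(S,285.7,237.7,.026)
print("holes",L,R,L2,R2,np.linalg.norm(L-R),np.linalg.norm(L2-R2),"(141.4)")
for l,r in((L,R),(L2,R2)):
    y=(l-r)[:2];y/=np.linalg.norm(y);x=np.array([y[1],-y[0]])
    p=(l+r)[:2]/2+x*.0843;print("yaw",np.degrees(np.arctan2(x[1],x[0])),"pivot",p,"mid hole",p-.11*x)
print("pivot obs",at_z(T,257.9,172.4,.05))
print("knob",at_z(T,266.2,207.6,.096),tri([(T,266.2,207.8),(S,283.3,203.3)]))
print("dish",at_z(T,276.5,252.2,.062), at_z(S,(479-402)/3+215,85/3+170,.06))
E
```

```text
holes [0.582  0.1382 0.026 ] [ 0.6109 -0.0008  0.026 ] [0.5865 0.1417 0.026 ] [0.6158 0.0029 0.026 ] 0.14195774138070366 0.14180698389305132 (141.4)
yaw 11.73063215775327 pivot [0.679  0.0858] mid hole [0.5713 0.0635]
yaw 11.927868851764863 pivot [0.6836 0.0897] mid hole [0.576 0.067]
pivot obs [0.6766 0.085  0.05  ]
knob [0.5713 0.0621 0.096 ] [0.5735 0.0634 0.084 ]
dish [0.4485 0.0346 0.062 ] [0.4555 0.0364 0.06  ]
```

Spacing, pivot and heights agree with the given sizes: pivot ≈ (0.681, 0.087), stand yaw ≈ 11.8°, knob ≈ (0.573, 0.064). The target hole is at ≈ (0.584, 0.139). Grasp now.

```bash
python3 - <<'E'
from h import *
for z,p,y in((.2,(.573,.064),-168.2),(.09,(.584,.139),-208.2),(.2,(.584,.139),-208.2)): print(env.inverse_kinematics([*p,z],[180,0,y]))
env.goto([.573,.064,.16],[180,0,-168.2])
print(env.move_straight([.573,.064,.064],force_limit=12))
env.gripper_to(0,45)
s=env.read_state();print(s["clock"],s["opening"]*87,s["finger_force"],s["force"],s["position"])
f=env.grab_frame("scene");cv2.imwrite("pics/grasp.png",cv2.resize(f["image"][100:300,180:380],None,fx=3,fy=3))
E
```

```text
[  22.4639   18.3233   -8.5096   -0.      -63.1671 -100.6639]
[  28.826    26.6824  -12.9204   -0.      -50.3972 -147.026 ]
[  28.826    20.584    -5.1245   -0.      -64.2915 -147.026 ]
False
5.2167 28.54668963231525 44.99994484707713 [-0.61    0.304  -0.2071] [0.573  0.064  0.0639]
```

View pics/grasp.png

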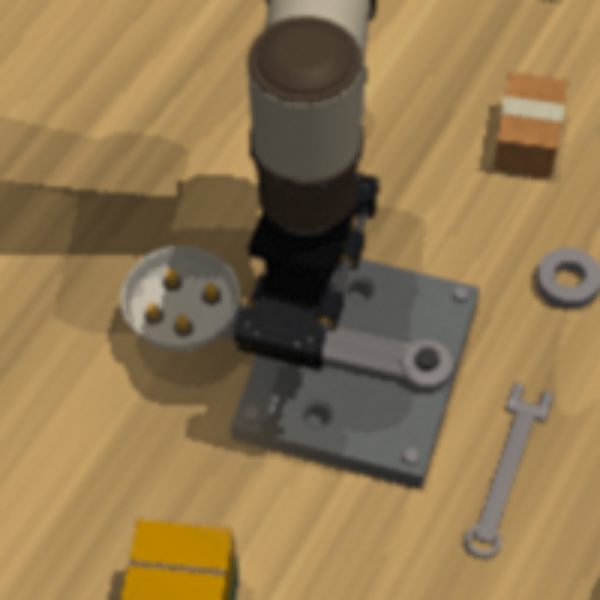

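The gripper straddles the knob (crop around (290,300)), stopped at 28.5 mm with 45 N on the pad, so the knob is held. Next: lift, check the spring force, then swing.

```bash
python3 - <<'E'
from h import *
env.move_straight([.573,.064,.091],rate=.08); env.dwell(.1)
s=env.read_state();print(s["clock"],s["opening"]*87,s["force"],s["position"])
if s["force"][2]>-6: raise SystemExit("lift doubtful")
piv=np.array([.573,.064])+.11*np.array([np.cos(np.radians(11.8)),np.sin(np.radians(11.8))]);print(piv)
for a in range(8,41,8):
    r=np.radians(191.8-a)
    hit=env.move_straight([*(piv+.11*np.array([np.cos(r),np.sin(r)])),.091],rotation=[180,0,-168.2-a],rate=.08,force_limit=20)
    s=env.read_state();print(a,hit,s["clock"],s["force"],s["position"])
    if hit: break
E
```

```text
5.8583 28.760233062937008 [  3.538    0.5114 -10.6069] [0.5728 0.0641 0.0901]
[0.6807 0.0865]
8 False 6.2 [  2.405    0.9991 -11.1595] [0.5704 0.0792 0.0903]
16 False 6.5417 [  1.526    0.0793 -11.4868] [0.5701 0.0942 0.0903]
24 False 6.8833 [ -0.5009   2.6903 -10.2382] [0.5719 0.1093 0.0903]
32 False 7.225 [ -2.7196   2.871  -10.7773] [0.5758 0.1241 0.0902]
40 False 7.5667 [ -5.5566   5.0455 -10.8984] [0.5817 0.1383 0.09  ]
```

The spring force is about −11 N and the arm followed. Next: settle, release, back off and look.

```bash
python3 - <<'E'
from h import *
env.dwell(.2)
s=env.read_state();print(s["position"],s["force"])
p=s["position"]
env.gripper_to(1.0); env.dwell(.3)
env.move_straight([p[0],p[1],.17]); 
f=env.grab_frame("scene");g=env.grab_frame("top")
env.goto([.4,-.25,.3],[180,0,-168.2])
S=env.grab_frame("scene");T=env.grab_frame("top")
for F in(S,T):
    for t in("knob","oil_filter"):
        for d in env.search_frame(F,t)[:3]: print(t,d["score"],np.array(d["xyz"]))
s=env.read_state();print(s["clock"],s["force"])
c=np.zeros((400,800,3),np.uint8)
c[:,:400]=cv2.resize(S["image"][140:240,220:320],None,fx=4,fy=4,interpolation=3)
c[:,400:]=cv2.resize(T["image"][160:260,210:310],None,fx=4,fy=4,interpolation=3)
cv2.imwrite("pics/end.png",c)
import pickle;pickle.dump({"top":T,"scene":S},open("F2.pkl","wb"))
E
```

```text
[0.5817 0.1383 0.0901] [ -5.1236   4.3969 -11.0869]
knob 0.69 [0.582  0.1313 0.0938]
oil_filter 0.93 [0.3835 0.4409 0.0769]
oil_filter 0.91 [0.4558 0.3155 0.0799]
oil_filter 0.78 [0.4459 0.3294 0.0908]
oil_filter 0.7 [0.3761 0.4478 0.0886]
11.95 [0.7902 0.4517 0.5772]
```

View pics/end.png

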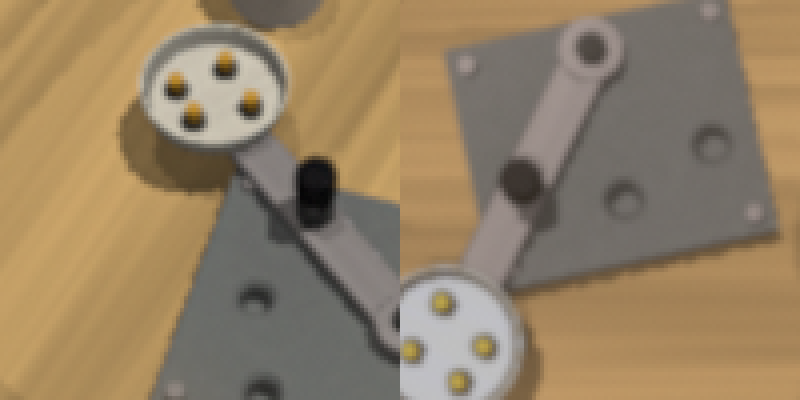

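```bash
python3 - <<'E'
from h import *
import pickle
A=pickle.load(open("F.pkl","rb"));B=pickle.load(open("F2.pkl","rb"))
boxes={}
for nm,F,ut,us in(("before",A,(266.2,207.6),(283.3,203)),("after",B,(240,205.2),(299,187.5))):
    P=[]
    for n,(u,v) in(("top",ut),("scene",us)):
        g=F[n]["image"].max(2).astype(float);R=10
        u0,v0=int(u)-R,int(v)-R
        c=cv2.resize(g[v0:v0+2*R,u0:u0+2*R],None,fx=8,fy=8,interpolation=2)
        m=(c<50).astype(np.uint8);k,l,st,ce=cv2.connectedComponentsWithStats(m)
        i=l[80,80]; x,y,w,h,a=st[i];x,y,w,h=x/8+u0-.5,y/8+v0-.5,w/8,h/8
        print(nm,n,"box",x,y,w,h,ce[i]/8+[u0-.5,v0-.5])
        P.append((F[n],x+w/2,y+(h/2)))
    print(tri(P))
g=B["top"]
for z in(.096,.116): 
    k=at_z(g,240,205.2,z);d=k[:2]-[.6807,.0865];print(z,k,np.linalg.norm(d),191.8-np.degrees(np.arctan2(d[1],d[0])))
c=np.zeros((480,800,3),np.uint8)
c[:,:400]=cv2.resize(A["scene"]["image"][182:222,266:300],(400,480),interpolation=3)
c[:,400:]=cv2.resize(B["scene"]["image"][167:207,282:316],(400,480),interpolation=3)
cv2.imwrite("pics/cmp.png",c)
E
```

```text
before top box 255.5 196.5 20.0 20.0 [265.4339 206.3988]
before scene box 277.875 197.0 10.25 15.5 [282.8398 204.8369]
[0.5754 0.0637 0.0786]
after top box 229.5 194.5 20.0 20.0 [239.425  204.4146]
after scene box 293.75 179.5 9.375 17.0 [298.1483 187.8887]
[0.5832 0.1371 0.0698]
0.096 [0.5786 0.1343 0.096 ] 0.11271004183815495 36.87735570194357
0.116 [0.5767 0.1332 0.116 ] 0.11399721625788846 36.002347087598054
```

View pics/cmp.png

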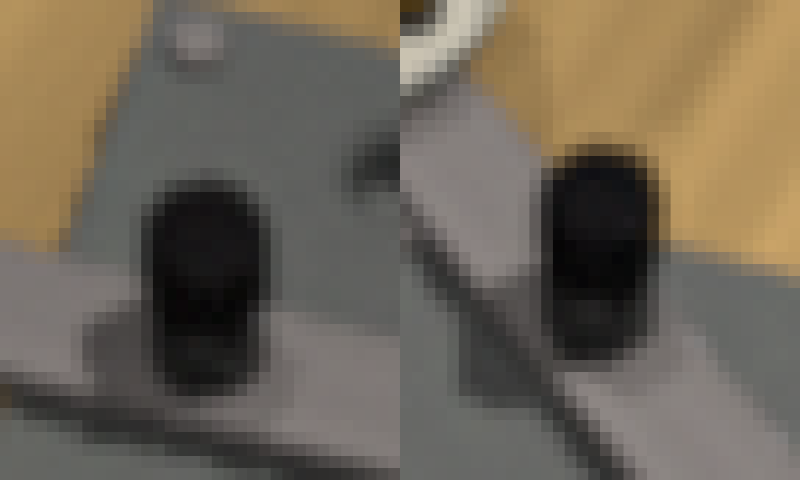

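In the comparison, the knob and sleeve span the same height before and after (about 180–395 and 145–360, roughly 18 px each). A pin resting on the plate or countersink would show as about 5 px more, so it is home. The knob is about 66–69 mm off the x axis, the filter hasn't moved and the robot is clear.

```bash
python3 -c "
from workcell import env
print(env.close_job())"
```

```text
the job is handed in; nothing more can be done
None
```

I swung the tray one hole to the oil filter's side and handed the job in; in the camera images the pin is home in that hole, the filter stands where it was, and the robot is clear of everything (no verdict was returned).

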